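# Slide the filter wallet box up the ramp into the low cabinet

## Robot

A 6-joint arm with a two-finger parallel gripper is mounted at the origin on the work surface. World frame = base frame: x ahead of the robot, y to its left, z up, the work surface at z = 0. Lengths are in mm, angles in rad, forces in N, time in s.
With the tool pointing down it reaches from about 350 to 725 mm from the base axis. Payload 6 kg.
Tool frame: the origin (TCP) lies at the very end of the fingers, on their centre line; the grasp point (between the pads) lies pinch_z behind it (pinch_z is the distance from the TCP to the grasp point, in mm); z points along the fingers, y is the direction in which the jaws open and shut (so a half turn about z gives the same grasp; the last joint's range is limited). The gripper opens to 85 mm and grips with 20 to 120 N. Pads are 22 mm wide; open, the fingers measure 114 mm over their backs; the gripper's body (76 mm by 85 mm) begins 54 mm behind the grasp point. The pads swing forward as they close: fully open they stand 13 mm farther back than shut.
Start: joints at [1.684, 0.04, 0.085, 0, -1.615, -0.334], TCP at [131.381, 585.417, 231.261] pointing down, gripper open.
Joint ranges: [-2.56, 2.56], [-1.29, 2.01], [-1.08, 1.49], [-3.29, 1.98], [-2.81, -0.18], [-2.99, 2.99]. Speed limits (rad/s): [2.57, 2.57, 3.01, 3.14, 3.14, 3.14].

## Interface

Orientations are given as a unit quaternion [w, x, y, z].
In Python, from station import * gives the robot as it stands.
- The arm moves only by the tool apply_moves, never from a script. Its argument "targets" is a list that holds one entry, the list of rows, each a list of 7 numbers: the shift along the tool's x, y, z in m, then the turn, a rotation vector about the tool's x, y, z in degrees, then the gripper's target within -1 to 1 (shut at 1, half-way at 0, fully open at -1). In form: [[[x, y, z, rx, ry, rz, grip], ...]]. A call has 1 to 10 rows; each row shifts and turns the commanded pose from where the row before left it, along the tool's axes as they then stand; what a row does not reach is not made up. A row lasts 1/8 s, in which the tool goes at most 62.5 mm and 10.7 degrees, less where a joint would pass 70% of its speed; a pose out of reach is approached as far as the arm can. A call is refused whole if a number of a shift passes 0.0625 or a number of a turn 10.7, either way. A call with a gripper value outside its range is refused whole. The fingers move at their own pace and stop on an object; "force" is the grip in N (left out, the last holds). Time passes only in rows, so rows that do not move let the fingers close. It gives the time, the measured TCP pose, the force and the opening at its end, in the units of the state.
- state(): the state, without advancing time (a new reading comes with each control period).
- snapshot(name): name is "side" or "top"; returns (picture, depth): 420x560x3 uint8, red, green, blue; 420x560 float32, mm along the optical axis (not along the pixel's ray), 0 where there is no reading.
- camera_model(name): a dict with "fx", "fy", "cx", "cy" (pixels), "extrinsics" (4x4, takes a point from camera to world coordinates). Camera axes: x right, y down, z forward; pixel columns grow to the right and rows downward; lengths in mm; the calibration is good to about 2 mm. A picture is of the moment at which its call begins. camera_model takes no time and is no camera call.
- finish_job(): hands the job in, once; it reports no verdict.
The state is a dict: "time": time; "joints": joint angles; "dq": joint speeds; "joint_torque": joint torques, N m; "tool_pos": TCP position; "tcp_rot": TCP orientation; "contact_force": force on the tool from outside, world axes, zero at the start; "wrist_torque": the same for the moment, N m; "finger_gap": finger opening in mm.
Only numpy, scipy, OpenCV 4.12 (cv2) and the standard library are available. Lean on these libraries where they do the work, as an engineer would, in place of code of your own. Each camera call takes 0.05 s, during which the arm holds its last target.

## Task

Push the large plastic filter wallet box (the wider of the two grey boxes in front of the low oak cabinet) up the shallow ramp, without lifting it, until it lies flat and wholly on the cabinet floor, roughly square to the cabinet and short of the black zoom lens at the back. Leave the smaller box where it is.

Things in the scene. Friction and masses are not known exactly. Their poses are not given: they have to be found in the camera images.
- filter_box: Large grey plastic filter wallet box, loose: 60 mm along its x, 95 mm along its y, 32 mm high, 0.15 to 0.31 kg. Origin at its centre (half-way up). Starts on the work surface before the ramp, on the left or right, its long side across the ramp within 12 degrees, its front 8 mm or more from the ramp's foot.
- small_box: The small grey plastic box, loose, 55 x 55 mm and 32 mm high, origin at its centre. It starts beside the filter box, about 150 mm from centre to centre, and stays there.
- cabinet: Low oak cabinet, fixed, open above and in front. Origin on the work surface (z=0), middle of the ramp's foot; x points in, away from the robot (within 9 degrees), y left, z up. Ramp 340 mm wide, rising to 10 mm at x=55 mm, no lip; then level floor, 10 mm high. Walls 60 mm high, inside at y=+-170 from x=55. Lens 85 mm high beyond x=207. Open glass door at y 190 to 520, x 50 to 110; dish at y<-210.
Not all that is in view belongs to the job. What is shaped like the filter_box but blue, brown or pink is not meant.

How it is judged:
By the outcome, as a careful person would: the job done as asked, in the order asked, and still so for the second after the job is handed in, with the robot touching nothing.
It also fails if it takes over 34 s, if anything falls off the work surface, if the arm or the gripper's body presses on something with over 40 N, if the wrist force passes 120 N, or if a joint passes its speed limit or range.

## Working session

There is one attempt and no reset: what is moved stays moved. The work goes in short steps, Python scripts to look and compute and a tool call to move; the robot and the scene stay as the last step left them, time stands still between calls to the robot, and variables do not carry over. Pictures are saved under pics/ and viewed, and the job is handed in when it is done.

Besides the shell and the picture viewer there is one more tool, called in YAML: its name, and indented under it one key for each argument. apply_moves: Moves the arm, as the interface text tells. Its arguments: {"type":"object","properties":{"targets":{"type":"array"},"force":{"type":"number"}},"required":["targets"]}

```bash
mkdir -p pics
python3 - <<'E'
from station import *
import cv2,numpy as np
for n in("side","top"):
    p,d=snapshot(n);cv2.imwrite(f"pics/{n}0.png",p[:,:,::-1]);np.save(f"{n}_d0.npy",d);np.save(f"{n}_p0.npy",p)
    m=camera_model(n);print(n,m)
print(state())
E
```

```text
side {'fx': 522.1669612971187, 'fy': 522.1669612971187, 'cx': 281.9223767583335, 'cy': 213.0369863749001, 'extrinsics': array([[ 7.42449984e-01, -3.21069727e-01,  5.87947491e-01,
        -3.21051571e+01],
       [-6.69859769e-01, -3.65614945e-01,  6.46230301e-01,
        -5.04518097e+02],
       [ 7.47740319e-03, -8.73636047e-01, -4.86522503e-01,
         4.43354067e+02],
       [ 0.00000000e+00,  0.00000000e+00,  0.00000000e+00,
         1.00000000e+00]])}
top {'fx': 508.8266485558351, 'fy': 508.8266485558351, 'cx': 275.5802061639119, 'cy': 201.58071923573766, 'extrinsics': array([[-2.71198092e-02, -9.85172262e-01,  1.69411130e-01,
         3.60150767e+02],
       [-9.99198388e-01,  2.17236750e-02, -3.36253444e-02,
         4.10591274e+01],
       [ 2.94465242e-02, -1.70187241e-01, -9.84971677e-01,
         6.86069486e+02],
       [ 0.00000000e+00,  0.00000000e+00,  0.00000000e+00,
         1.00000000e+00]])}
{'time': 0.1, 'joints': array([ 1.68369865e+00,  4.07512394e-02,  8.39165845e-02, -4.03102773e-04,
       -1.61551775e+00, -3.33667316e-01]), 'dq': array([ 7.26848700e-05, -1.73256931e-03,  1.13875449e-03,  1.84230264e-03,
        1.16020131e-03, -2.54794181e-04]), 'joint_torque': array([-7.24192811e-03, -3.69347477e+01,  3.48277867e+01,  6.95166796e+00,
       -4.53368673e-03, -1.44636158e-05]), 'tool_pos': array([131.27078616, 585.15688952, 230.38328904]), 'tcp_rot': array([ 8.03312155e-04,  9.93914689e-01, -1.10149644e-01, -2.40737468e-05]), 'contact_force': array([-0.13785282, -0.0883156 , -0.15658932]), 'wrist_torque': array([0.00931348, 0.02705753, 0.02750048]), 'finger_gap': 85.493718633192}
```

View pics/side0.png

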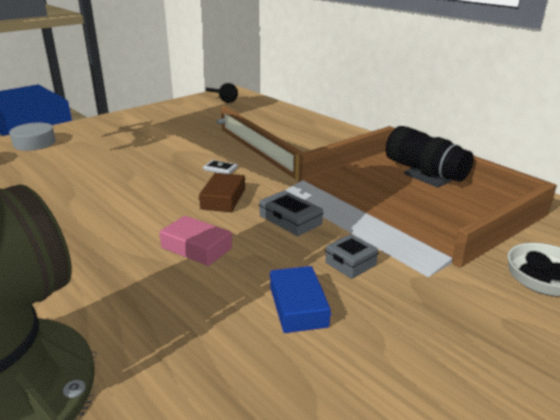

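View pics/top0.png

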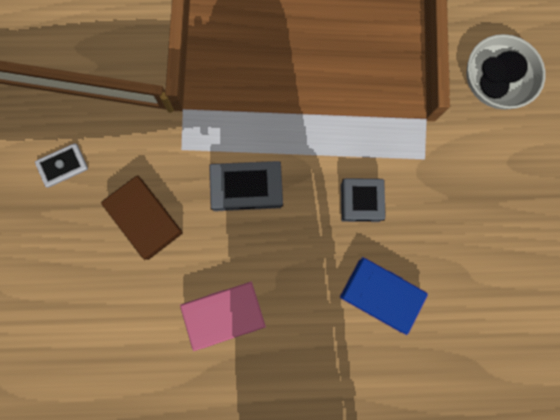

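The side view shows the wider grey box at about (291,211) and the small one at (351,254). In the top view they are at (246,186) and (364,199). The blue (384,296), brown (141,217) and pink (223,316) boxes are decoys. The wide grey box (246,186) at the left of the ramp fits the description. Next I'll measure it and view an enlarged crop.

```bash
cat > h.py <<'E'
from station import *
import cv2,numpy as np
def cloud(n,d):
    m=camera_model(n);v,u=np.mgrid[:420,:560]
    P=np.stack([(u-m['cx'])/m['fx']*d,(v-m['cy'])/m['fy']*d,d],-1)
    E=m['extrinsics'];W=P@E[:3,:3].T+E[:3,3];W[d<=0]=np.nan;return W
def rect(n,d,x0,x1,y0,y1,zlo=26,zhi=50):
    W=cloud(n,d);M=(W[...,0]>x0)&(W[...,0]<x1)&(W[...,1]>y0)&(W[...,1]<y1)&(W[...,2]>zlo)&(W[...,2]<zhi)
    p=W[M]
    k,l,s,c=cv2.connectedComponentsWithStats(M.astype(np.uint8))
    out=[]
    for i in range(1,k):
        if s[i,4]>150:
            q=W[l==i];r=cv2.minAreaRect(q[:,:2].astype(np.float32));out.append((np.round(r[0],1),np.round(r[1],1),round(r[2],1),round(float(np.median(q[:,2])),1),s[i,4],np.round(c[i])))
    return out
E
python3 - <<'E'
from h import *
dt,ds=np.load('top_d0.npy'),np.load('side_d0.npy')
for n,d in(('top',dt),('side',ds)):
    W=cloud(n,d);print(n)
    for r in rect(n,d,250,700,-250,300):print(r)
W=cloud('top',dt)
# ramp profile
for u in(220,300,400):
    print(u,[tuple(np.round(W[v,u]).astype(int)) for v in range(40,170,6)])
for (u,v) in [(182,110),(183,151),(426,119),(424,157),(182,20),(430,20),(436,20),(185,90),(428,100)]:print(u,v,np.round(W[v,u],1))
p=np.load('top_p0.npy');cv2.imwrite('pics/crop.png',cv2.resize(p[90:240,150:450,::-1],None,fx=2.6,fy=2.6,interpolation=cv2.INTER_CUBIC))
E
```

```text
top
(array([ 643.5, -199.2]), array([111.6,  14.4]), 3.6, 38.4, np.int32(531), array([433.,  78.]))
(array([631. , 204.7]), array([ 83.3, 172. ]), 20.2, 34.7, np.int32(657), array([144.,  86.]))
(array([497.2,  57.7]), array([61.3, 95. ]), 1.2, 31.7, np.int32(3237), array([245., 184.]))
(array([458.3, 194.6]), array([95.7, 61.1]), 37.2, 31.7, np.int32(3401), array([140., 217.]))
(array([474.7, -97.9]), array([55.6, 56.7]), 88.2, 31.7, np.int32(1727), array([364., 199.]))
(array([ 349.2, -118.1]), array([95.2, 61.4]), 59.1, 31.7, np.int32(3529), array([385., 295.]))
(array([329.4,  90.2]), array([61. , 95.2]), 16.3, 31.8, np.int32(3681), array([222., 316.]))
side
(array([629.7, 202.6]), array([ 87.1, 174.3]), 20.5, 37.5, np.int32(800), array([301., 158.]))
(array([455.2, 192. ]), array([96.8, 60.8]), 36.7, 31.5, np.int32(865), array([222., 186.]))
(array([495. ,  55.5]), array([62.2, 96.8]), 1.4, 31.6, np.int32(1102), array([290., 207.]))
(array([326.8,  87.5]), array([62.4, 95.9]), 15.7, 31.7, np.int32(1429), array([195., 233.]))
(array([ 641.7, -215.8]), array([ 16.7, 115.7]), 79.0,
[... 2803 characters left out ...]
-160), np.int64(10)), (np.int64(591), np.int64(-159), np.int64(12)), (np.int64(583), np.int64(-159), np.int64(8)), (np.int64(575), np.int64(-159), np.int64(7)), (np.int64(567), np.int64(-159), np.int64(4)), (np.int64(558), np.int64(-159), np.int64(3)), (np.int64(550), np.int64(-159), np.int64(2)), (np.int64(541), np.int64(-158), np.int64(2)), (np.int64(534), np.int64(-158), np.int64(-1)), (np.int64(525), np.int64(-158), np.int64(0))]
182 110 [609.1 144.6   6.7]
183 151 [552.3 144.1  -1. ]
426 119 [ 589.7 -196.5    8.4]
424 157 [ 536.7 -192.     0.9]
182 20 [715.5 137.3  58. ]
430 20 [ 723.7 -203.3   37. ]
436 20 [ 712.4 -204.    57.1]
185 90 [637.4 140.1   9.2]
428 100 [ 612.4 -196.6   22.3]
```

View pics/crop.png

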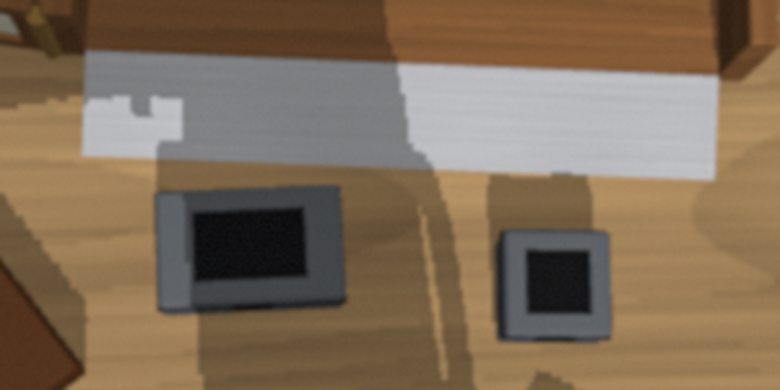

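Run:
```python
from h import *
def ray(n,uv,z):
    m=camera_model(n);E=m['extrinsics'];uv=np.asarray(uv,float)
    r=np.stack([(uv[:,0]-m['cx'])/m['fx'],(uv[:,1]-m['cy'])/m['fy'],np.ones(len(uv))],1)@E[:3,:3].T
    t=(z-E[2,3])/r[:,2];return E[:3,3]+r*t[:,None]
for n in('top','side'):
    p=np.load(f'{n}_p0.npy');d=np.load(f'{n}_d0.npy');W=cloud(n,d)
    hsv=cv2.cvtColor(p,cv2.COLOR_RGB2HSV)
    M=(hsv[...,1]<60)&(hsv[...,2]>60)&(W[...,2]<16)&(W[...,0]>520)&(W[...,0]<640)&(W[...,1]>-230)&(W[...,1]<190)
    k,l,s,c=cv2.connectedComponentsWithStats(M.astype(np.uint8));i=1+np.argmax(s[1:,4]);M=l==i;print(n,s[i])
    q=W[M]
    if n=='top':
        us=[u for u in range(190,420,3)]
        for nm,f,z in(('foot',max,0),('crest',min,10)):
            a=ray(n,[(u,f(np.nonzero(M[:,u])[0])+(0.5 if f is max else -0.5)) for u in us],z)
            c=np.polyfit(a[:,1],a[:,0],1);r=a[:,0]-np.polyval(c,a[:,1])
            for _ in range(3):
                k=abs(r)<2;c=np.polyfit(a[k,1],a[k,0],1);r=a[:,0]-np.polyval(c,a[:,1])
            print(nm,np.degrees(np.arctan(c[0])),c[1],k.sum(),'at y=-24',np.polyval(c,-24))
    r=cv2.minAreaRect(q[:,:2].astype(np.float32));print(r)
    # wall inner faces
    for lo,hi in((100,185),(-225,-180)):
        K=(W[...,2]>52)&(W[...,2]<66)&(W[...,1]>lo)&(W[...,1]<hi)&(W[...,0]>610)&(W[...,0]<720)
        w=W[K]
        if len(w)>30:print('wall',len(w),cv2.minAreaRect(w[:,:2].astype(np.float32)))
    K=(W[...,2]>30)&(W[...,1]>-150)&(W[...,1]<110)&(W[...,0]>650)&(W[...,0]<900)&(W[...,2]<100)
    print('lens front',W[K].min(0) if K.any() else None)
```

```text
top [ 181  109  246   51 9974]
foot 3.3486368414458614 545.2065062634198 77 at y=-24 543.8022332797782
crest 3.327980341784401 601.4191478281222 77 at y=-24 600.0235568588449
((572.2076416015625, -25.312820434570312), (346.6165771484375, 57.534629821777344), 86.63221740722656)
wall 1241 ((665.2366333007812, 160.85092163085938), (42.304595947265625, 110.43144989013672), 86.26648712158203)
wall 1032 ((664.9535522460938, -208.000244140625), (16.964797973632812, 110.55252838134766), 86.845947265625)
lens front None
side [ 284  180  168   97 4183]
((561.109375, -19.21905517578125), (354.337890625, 84.86875915527344), 86.68980407714844)
wall 353 ((665.3878784179688, 159.01869201660156), (44.99691390991211, 111.07014465332031), 86.35614776611328)
wall 508 ((665.2977905273438, -209.8538818359375), (17.366069793701172, 110.51461791992188), 86.48103332519531)
lens front [ 758.06423666 -149.94939166   30.00871883]
```

apply_moves:
  targets:
    - [[0,0,0,0,0,-10,-0.2],[0.05,0.03,0,0,0,0,-0.2],[0.03,0.055,0,0,0,0,-0.2],[0.03,0.055,0,0,0,0,-0.2],[0.03,0.055,0,0,0,0,-0.2],[0.03,0.055,0,0,0,0,-0.2],[0.03,0.055,0,0,0,0,-0.2],[0.03,0.055,0,0,0,0,-0.2],[0.03,0.055,0,0,0,0,-0.2],[0.02,0.055,0,0,0,0,-0.2]]

```text
time: 1.35
tool_pos: [389.1, 101.9, 231.0]
tcp_rot: [0.0, 1.0, -0.023, -0.0]
contact_force: [0.5, 0.2, 0.3]
finger_gap: 51.1
```

apply_moves:
  targets:
    - [[0,0,0,0,0,0.7,-0.2],[0,0,0,0,0,0,-0.2],[0,0,0,0,0,0,-0.2]]

```text
time: 1.72
tool_pos: [388.6, 104.9, 231.0]
tcp_rot: [0.0, 1.0, -0.028, -0.0]
contact_force: [-0.1, -0.4, -0.3]
finger_gap: 51.3
```

apply_moves:
  targets:
    - [[0.048,0.042,0,0,0,0,-0.2],[0,0,0.05,0,0,0,-0.2],[0,0,0.06,0,0,0,-0.2],[0,0,0.055,0,0,0,-0.2],[0,0,0.035,0,0,0,-0.2],[0,0,0.019,0,0,0,-0.2],[0,0,0,0,0,0,-0.2]]

```text
time: 2.6
tool_pos: [432.2, 60.6, 10.8]
tcp_rot: [0.001, 1.0, -0.028, -0.002]
contact_force: [0.1, 0.4, 1.0]
finger_gap: 51.0
```

Run:
```python
from h import *
print(state()['tool_pos'],state()['finger_gap'])
a=[]
for n in("side","top"):
    p,d=snapshot(n);a.append(p[90:400,150:470]);
    print(rect(n,d,460,600,0,125,24,36))
cv2.imwrite("pics/a1.png",np.hstack(a)[:,:,::-1])
print(state()['tool_pos'],state()['finger_gap'])
```

```text
[432.20047386  60.616947    10.75231203] 51.0493570022022
[(array([495.5,  43.6]), array([60.8, 72.5]), 2.1, 31.4, np.int32(679), array([300., 210.]))]
[]
[433.80840038  60.97416933  13.18210391] 51.181541464168376
```

View pics/a1.png

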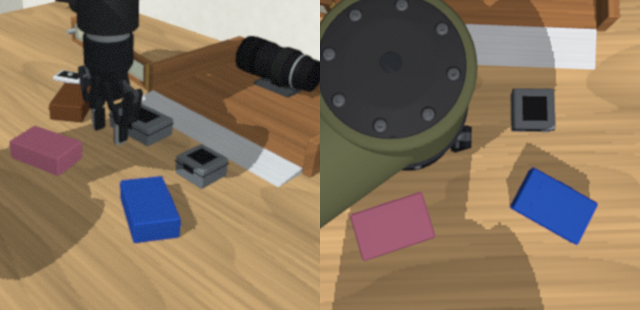

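The side crop shows the fingers standing behind the wide box, around (110,120) in the crop, and clear of it. Next I'll push slowly along the cabinet's x.

apply_moves:
  targets:
    - [[0.01,0,0.002,0,0,0,-0.2],[0.01,0,0,0,0,0,-0.2],[0.01,0,0,0,0,0,-0.2],[0.01,0,0,0,0,0,-0.2],[0.01,0,0,0,0,0,-0.2],[0.01,0,0,0,0,0,-0.2],[0.01,0,0,0,0,0,-0.2],[0,0,0,0,0,0,-0.2]]

```text
time: 3.7
tool_pos: [504.1, 55.9, 10.2]
tcp_rot: [0.0, 1.0, -0.029, 0.0]
contact_force: [0.1, 0.3, -0.6]
finger_gap: 51.0
```

Run:
```python
from h import *
p,d=snapshot("side")
cv2.imwrite("pics/a2.png",cv2.resize(p[80:300,180:460,::-1],None,fx=2.5,fy=2.5))
s=state();print(s['tool_pos'],s['contact_force'])
```

```text
[503.76520385  55.92141976  10.20223935] [ 0.59447915  0.206024   -0.37968395]
```

View pics/a2.png

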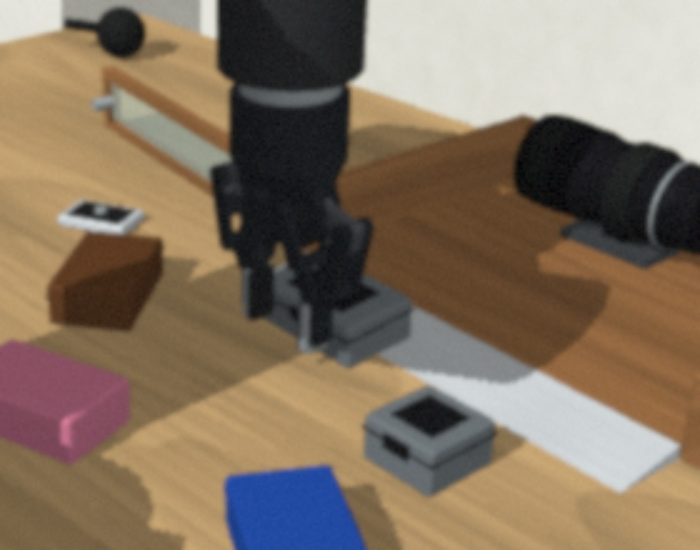

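The box is square against both fingers, seen at about (255,290) and (315,320) in the crop. Its front is on the ramp, so I'll keep pushing.

apply_moves:
  targets:
    - [[0.01,0,0,0,0,0,-0.2],[0.01,0,0,0,0,0,-0.2],[0.01,0,-0.001,0,0,0,-0.2],[0.01,0,-0.002,0,0,0,-0.2],[0.01,0,-0.002,0,0,0,-0.2],[0.01,0,-0.002,0,0,0,-0.2],[0.01,0,-0.002,0,0,0,-0.2],[0,0,0,0,0,0,-0.2]]

```text
time: 4.75
tool_pos: [574.2, 51.8, 19.5]
tcp_rot: [0.0, 1.0, -0.029, 0.001]
contact_force: [-0.6, 0.1, 1.0]
finger_gap: 51.0
```

Run:
```python
from h import *
p,d=snapshot("side")
cv2.imwrite("pics/a3.png",cv2.resize(p[80:300,180:460,::-1],None,fx=2.5,fy=2.5))
s=state();print(s['tool_pos'],s['contact_force'])
```

```text
[573.70589593  51.85265168  19.37049502] [0.1334745  0.45087077 0.14246762]
```

View pics/a3.png

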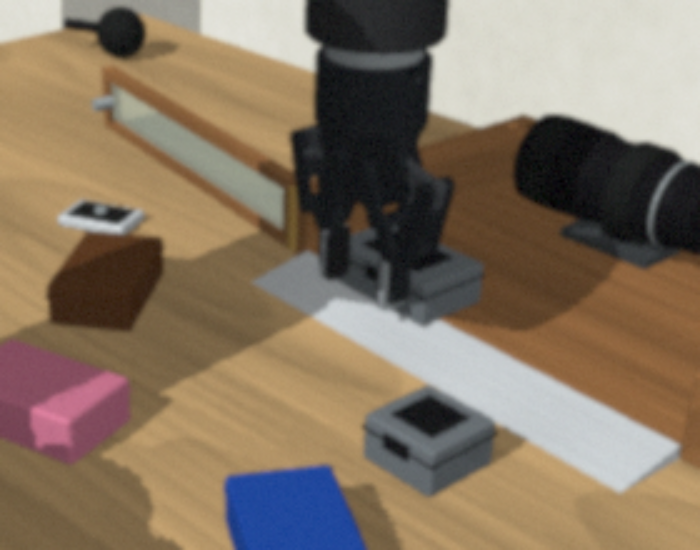

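The box is cresting the ramp and its centre is over the floor, at about (430,275) in the crop. The last stretch is 58 mm.

apply_moves:
  targets:
    - [[0.01,0,-0.002,0,0,0,-0.2],[0.01,0,0,0,0,0,-0.2],[0.01,0,0,0,0,0,-0.2],[0.01,0,0,0,0,0,-0.2],[0.01,0,0,0,0,0,-0.2],[0.005,0,0,0,0,0,-0.2],[0.003,0,0,0,0,0,-0.2],[0,0,0,0,0,0,-0.2]]

```text
time: 5.8
tool_pos: [631.4, 48.5, 21.2]
tcp_rot: [-0.0, 1.0, -0.029, 0.0]
contact_force: [-0.4, 0.4, 0.7]
finger_gap: 51.1
```

apply_moves:
  targets:
    - [[-0.01,0,0,0,0,0,-0.2],[-0.03,0,0,0,0,0,-0.2],[-0.04,0,-0.03,0,0,0,-0.2],[-0.03,0,-0.06,0,0,0,-0.2],[-0.03,0,-0.06,0,0,0,-0.2],[-0.03,-0.04,-0.05,0,0,0,-0.2],[-0.03,-0.05,0,0,0,0,-0.2],[-0.03,-0.06,0,0,0,0,-0.2],[0,-0.06,0,0,0,0,-0.2],[0,-0.06,0,0,0,0,-0.2]]

```text
time: 7.05
tool_pos: [425.4, 324.1, 208.2]
tcp_rot: [-0.001, 1.0, -0.029, 0.001]
contact_force: [0.4, -0.3, 0.4]
finger_gap: 51.2
```

apply_moves:
  targets:
    - [[0,-0.06,0,0,0,0,-0.2],[0,-0.06,0,0,0,0,-0.2],[-0.03,-0.06,0,0,0,0,-0.2],[-0.03,-0.06,0,0,0,0,-0.2],[0,0,0,0,0,0,-0.2]]

```text
time: 7.68
tool_pos: [381.0, 559.5, 204.9]
tcp_rot: [0.001, 1.0, -0.027, -0.001]
contact_force: [0.1, -0.8, -0.8]
finger_gap: 51.1
```

Run:
```python
from h import *
a=[]
for n in("side","top"):
    p,d=snapshot(n);a.append(cv2.resize(p,(400,300)))
    print(n,rect(n,d,600,740,-20,115,34,50),rect(n,d,430,520,-150,-50))
    W=cloud(n,d)
    K=(W[...,2]>36)&(W[...,2]<47)&(W[...,0]>600)&(W[...,0]<740)&(W[...,1]>-20)&(W[...,1]<115)
    w=W[K];c,*_=np.linalg.lstsq(np.c_[w[:,:2],np.ones(len(w))],w[:,2],rcond=None);print('tilt deg',np.degrees(c[:2]))
cv2.imwrite("pics/a4.png",np.hstack(a)[:,:,::-1])
s=state();print(s['tool_pos'],s['contact_force'],s['time'])
```

```text
side [(array([669. ,  42.7]), array([96.2, 62.9]), 86.0, 41.3, np.int32(879), array([364., 175.]))] [(array([ 472.5, -100.2]), array([55.3, 57.8]), 88.3, 31.7, np.int32(897), array([351., 249.]))]
tilt deg [1.78043095 0.58465715]
top [(array([670.9,  44.6]), array([95.2, 61.2]), 86.7, 41.6, np.int32(3005), array([253.,  57.]))] [(array([474.5, -97.7]), array([55. , 56.6]), 87.6, 31.6, np.int32(1725), array([364., 199.]))]
tilt deg [0.76437146 0.00254566]
[383.28261337 557.02093027 206.80797325] [-0.53551764 -0.46462603 -0.02833276] 7.775
```

View pics/a4.png

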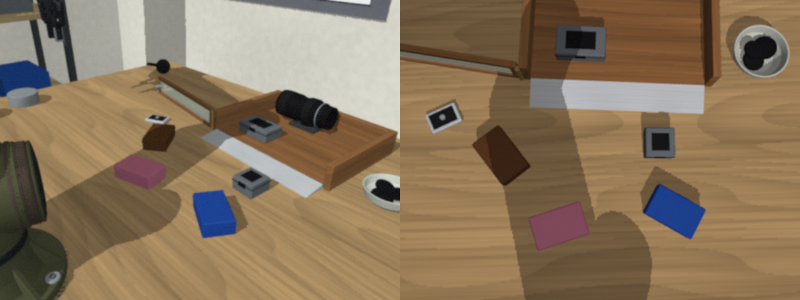

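```bash
python3 -c "
from station import *
print(finish_job())"
```

```text
the job is handed in; nothing more can be done
None
```

I pushed the filter box up the ramp in one straight line along the cabinet's x, using two half-open fingers behind it. I then backed the arm clear, about 520 mm from the box, and handed in at about 7.8 s.

**Position:** both cameras put the box centre at about (670, 44) in the world, which is roughly x = 122 in the cabinet. It spans about 92 to 152, so it is wholly past the floor's start at 55 and well short of the lens at 207.

**Flat and square:** the top of the box is at 41.5 mm, matching the 10 mm floor plus 32 mm box. It is within about 1 degree of square to the cabinet.

**Small box:** it has not moved, within measuring noise of less than 1 mm.

**Forces:** the contact force stayed within about 1 N at every reading, all taken at stops.

**Disagreements:**
- The two cameras differ by about 2 mm, as the calibration allows.
- A rough plane fit of the box top gave a tilt of 0.8 degrees (top) and 1.8 degrees (side). I put that down to edge pixels, since the median height matches a flat box.

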